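Re-index the heel rest of a limb positioner

ROBOT

A 6-joint arm with a two-finger parallel gripper is mounted at the origin on a cart in front of the work surface, level with it; the furniture and walls round the work are solid. World frame = base frame: x ahead of the robot, y to its left, z up, the work surface at z = 0. Lengths are in m, angles in rad, forces in N, time in s.
With the tool pointing down it reaches from about 0.425 to 0.95 m from the base axis. Payload 3.5 kg.
Tool frame: the origin (TCP) lies at the very end of the fingers, on their centre line; the grasp point (between the pads) lies 19 mm behind it (ctrl.grip_point_offset is the distance from the TCP to the grasp point, in m); z points along the fingers, y is the line along which they close (so a half turn about z gives the same grasp; the last joint's range is limited). The gripper opens to 85 mm and grips with 20 to 120 N. Pads are 22 mm wide; open, the fingers measure 114 mm over their backs; the gripper's body (76 mm by 85 mm) begins 54 mm behind the grasp point. The pads swing forward as they close: fully open they stand 13 mm farther back than shut.
Start: joints at [1.087, 0.286, 1.577, -0, 1.279, -0.15], TCP at [0.221, 0.638, 0.231] pointing down, gripper open.
Joint ranges: [-2.77, 2.77], [-0.9, 2.22], [0.21, 2.48], [-1.53, 4.67], [0.24, 2.81], [-2.84, 2.84]. Speed limits (rad/s): [2.79, 2.79, 3.14, 3.14, 3.14, 3.14].

INTERFACE

Orientations are given as a unit quaternion [x, y, z, w].
In Python, from plant import ctrl gives the robot as it stands. The module is installed in compiled form; this text tells all that it offers.
- The arm moves only by the shell command python3 -m pendant 'ROWS' [OPENING] [FORCE]. ROWS is JSON, a list of rows, each an object of numbers: "dx", "dy", "dz": the shift along the tool's x, y, z in cm; "twist": the turn about the tool's z in degrees. A call has 1 to 10 rows; each row is the pose to reach, as a shift and turn from the pose commanded when the call began, along the tool's axes at that moment; what a row does not reach only later rows make up. A row lasts 1/8 s, in which the tool goes at most 62.5 mm and 10.7 degrees, less where a joint would pass 70% of its speed; a pose out of reach is approached as far as the arm can. A call with a gripper value outside its range is refused whole. OPENING is the opening in per cent of the stroke, from 0 (shut) to 100 (fully open), set as the call begins (- or left out, the last holds). The fingers move at their own pace and stop on an object; FORCE is the grip in N (left out, the last holds). Time passes only in rows, so rows that repeat a pose let the fingers close. It gives the time, the measured TCP pose, the force, the opening and the grip force at its end, in the units of the state.
- ctrl.get_state(): the state, without advancing time (a new reading comes with each control period).
- ctrl.read_camera(name): name is "side" or "top"; returns a dict with "img" (384x512x3 uint8, red, green, blue), "depth" (384x512 float32, m along the optical axis (not along the pixel's ray), 0 where there is no reading), "camera_matrix" (3x3 intrinsics, pixels), "xyz" and "rotation" of the camera in the world. Camera axes: x right, y up, looking along -z (the intrinsics and any distortion apply to the point x, -y, -z); pixel columns grow to the right and rows downward; lengths in m; the calibration is good to about 2 mm. A picture is of the moment at which its call begins.
- ctrl.sign_off(): hands the job in; it is judged then, once.
The state is a dict: "time": time; "qpos": joint angles; "dq": joint speeds; "joint_efforts": joint torques, N m; "eef_pos": TCP position; "tcp_rot": TCP orientation; "contact_force": force on the tool from outside, world axes, zero at the start; "wrist_torque": the same for the moment, N m; "opening": opening from 0.0 (shut) to 1.0 (fully open); "finger_force": force on a finger pad.
Only numpy, scipy, OpenCV 4.12 (cv2) and the standard library are available. Lean on these libraries where they do the work, as an engineer would, in place of code of your own. Each camera call takes 0.05 s, during which the arm holds its last target. There are 200 camera calls.

TASK

The heel rest is to be set one hole further along its rail, to the hole where the red stop rod stands. Pull the red rod straight up out of the rail, put it in the pink box and let go of it; then take the black plunger knob, pull it up to unlock the section, slide the section to the freed hole and let the pin down fully into it. Finish while still gripping the knob with the pin fully home; leave the white rod in its hole, the box where it stands and everything else undisturbed.

Things in the scene. Friction and masses are not known exactly. Their poses are not given: they have to be found in the camera images.
- rail: Fixed limb-positioner rail: white base plate 280 x 110 x 10 mm carrying an aluminium beam 250 mm long, 40 mm wide, with its top 50 mm above the table. Origin under the middle, on the table; x runs along the rail, z up. Three square holes (13 mm, 40 mm deep, from the top) lie on the rail's centre line at x = -70, 0 and +70 mm. The pin is in the middle hole at the start; one rod stands in each outer hole (which is which varies). Black end caps 56 mm high at x = +-127 mm.
- section (a joint): Position of the blue sliding section along the rail's +x, m: 0 at the start (middle hole), +0.070 or -0.070 with its pin over an outer hole; stops at +-0.090. The sleeve is 56 mm long along the rail and 63 mm high; a boss of radius 13 mm stands on it up to 80 mm. It slides with about 2 N of friction. It carries a grey heel pad on the rail's -y side, 86 mm along the rail, reaching 103 mm out from the centre line, 62 mm high.
- section_mid (a point): Centre of the sleeve's top face, on the plunger's axis, 63 mm above the table; moves with the section.
- plunger (a joint): Lift of the lock plunger, m: 0 = pin fully home, 0.022 = upper stop. A spring pulls it down with 4.5 N at 0 and about 8 N at the top. At 0 the round-nosed 10 mm pin stands 15 mm deep in its hole (1.5 mm play each way along the rail), so it is clear of the holes above 0.015; let down between holes it rides on the beam.
- knob (a point): Grip point of the black plunger knob, on its upright axis: 97 mm above the table when the pin is home, rising with the lift. The grip is a cylinder 26 mm across from 10 mm below to 9 mm above this point, under a rim 32 mm across; the knob's top is 20 mm above this point.
- red_rod: Red stop rod (loose, about 60 g), 120 mm long; origin at the centre of its foot, z along the rod to its top. Steel shank 10 mm across for the first 36 mm (in the hole), then a collar 24 mm across and 6 mm thick that rests on the beam, then a red grip 14 mm across from 42 to 120 mm. The top is 134 mm above the table at the start; it must rise 36 mm to leave the hole.
- red_rod_grip (a point): Point on the red rod's axis, 100 mm from its foot, where it is well gripped.
- white_rod: White stop rod, the same as the red one, in the other outer hole; stays there. Origin at the centre of its foot.
- tub: Translucent pink open box (loose, 0.4 kg), 103 x 153 mm over the rim, 78 mm high, inside 88 x 136 mm with 2 mm walls and floor; long side along its y. Origin under its middle, on the table. The rod may stand, lean or lie in it.
- iodine_bottle: Brown bottle with white cap, 43 mm across, 118 mm high; bystander. Origin at its foot.
- tape_roll: White tape roll with blue core, 62 mm across, 12 mm high; bystander.
- glucose_meter: Dark blue handheld meter, 80 x 55 x 19 mm; bystander.
- swab_box: Small white and blue box, 40 x 62 x 34 mm; bystander.

How it is judged:
On the way, in this order (a step that is already met when the one before it is completed fails the run):
1. the red rod is in the pink box and let go (x of red_rod_grip in the frame of tub between -0.075 and 0.075 m and y of red_rod_grip in the frame of tub between -0.105 and 0.105 m and x of red_rod in the frame of tub between -0.045 and 0.045 m and y of red_rod in the frame of tub between -0.075 and 0.075 m and z of red_rod in the frame of tub below 0.03 m and contact force between the fingers and red_rod below 0.05 N and angle between tub's own z axis and vertical below 0.15 rad), for 0.2 s.
2. the plunger is pulled clear of its hole with the section still at the middle hole (value of joint plunger above 0.014 m and value of joint section between -0.012 and 0.012 m), for 0.05 s.
At the end, for the whole second after the job is handed in: Red rod in the upright pink box, let go; section 70 mm (within 4 mm) from its first place, on the side away from the white rod, pin home there (lift under 3 mm); fingers still grip the knob (over 2 N); white rod upright in its hole (all of step 1 and (value of joint section between 0.066 and 0.074 m or value of joint section between -0.074 and -0.066 m) and horizontal distance between section_mid and white_rod above 0.125 m and value of joint plunger below 0.003 m and velocity of joint section between -0.01 and 0.01 m/s and contact force between the fingers and plunger above 2 N and z of white_rod in the frame of rail below 0.02 m and angle between white_rod's own z axis and vertical below 0.15 rad); the arm keeps its last pose, push and grip.
It fails at once if the white rod is pulled out, or knocked about (moved over 15 mm) (distance of white_rod from where it was at the start of the episode above 0.015 m or z of white_rod in the frame of rail above 0.03 m).
It fails at once if the pink box is shoved (over 40 mm) (distance of tub from where it was at the start of the episode above 0.04 m).
It fails at once if a bystander is shifted (over 20 mm) (distance of any of iodine_bottle, tape_roll, glucose_meter, swab_box from where it was at the start of the episode above 0.02 m).
It also fails if it takes over 54 s, if anything falls off the work surface, if the arm or the gripper's body presses on something with over 40 N, if the wrist force passes 120 N, or if a joint passes its speed limit or range.

## Working session

There is one attempt and no reset: what is moved stays moved. The work goes in short steps, Python scripts to look and compute and a shell command to move; the robot and the scene stay as the last step left them, time stands still between calls to the robot, and variables do not carry over. Pictures are saved under pics/ and viewed, at most 10 in all, crops included, and the job is handed in when it is done.

```bash
mkdir -p pics; cat > h.py <<'E'
import numpy as np, cv2
from plant import ctrl
def cam(n):
    c=ctrl.read_camera(n); return c
def pts(c):
    K=np.array(c["camera_matrix"]);d=c["depth"];h,w=d.shape
    u,v=np.meshgrid(np.arange(w),np.arange(h))
    p=np.stack([(u-K[0,2])/K[0,0]*d,-(v-K[1,2])/K[1,1]*d,-d],-1)
    R=np.array(c["rotation"])
    if R.shape!=(3,3):
        from scipy.spatial.transform import Rotation as Ro
        R=Ro.from_quat(R).as_matrix()
    P=p@R.T+np.array(c["xyz"]); P[d<=0]=np.nan
    return P
def save(c,f): cv2.imwrite(f,c["img"][:,:,::-1])
E
python3 - <<'E'
from h import *
for n in("top","side"):
    c=cam(n);save(c,f"pics/{n}0.png");np.save(n+"P.npy",pts(c));np.save(n+"I.npy",c["img"])
    print(n,c["xyz"],np.array(c["rotation"]).round(3).tolist(),np.array(c["camera_matrix"]).tolist(),[k for k in c])
print(ctrl.get_state())
E
```

```text
top [0.35704225 0.14060238 1.10864433] [0.057, -0.061, -0.704, 0.706] [[349.79430918919286, 0.0, 261.01011291384896], [0.0, 349.79430918919286, 188.70312733935774], [0.0, 0.0, 1.0]] ['img', 'depth', 'camera_matrix', 'xyz', 'rotation']
side [ 0.50198097 -0.74195908  0.72832644] [0.457, -0.008, -0.009, 0.89] [[366.52594781217454, 0.0, 256.3133462955688], [0.0, 366.52594781217454, 189.82715804571], [0.0, 0.0, 1.0]] ['img', 'depth', 'camera_matrix', 'xyz', 'rotation']
{'time': 0.1, 'qpos': array([ 1.08700574e+00,  2.87084659e-01,  1.57800834e+00, -1.18407998e-05,
        1.27859457e+00, -1.50024896e-01]), 'dq': array([-5.45555944e-04, -1.29920587e-03, -3.47232166e-03,  7.89191645e-05,
        6.48889983e-04, -1.05196843e-04]), 'joint_efforts': array([ 1.17848795e-03, -4.07297122e+01, -2.93700403e+01, -7.51769403e-05,
        3.40034210e-03, -2.31486194e-05]), 'eef_pos': array([0.22084872, 0.63723203, 0.23009249]), 'tcp_rot': array([ 1.66107534e-01,  9.86107088e-01, -9.97066357e-04, -3.21034264e-04]), 'contact_force': array([ 0.44916737, -0.31757391, -0.55099428]), 'wrist_torque': array([-0.00692921,  0.01453462,  0.03396162]), 'finger_force': 0.0, 'opening': 1.0022970014850636}
```

View pics/top0.png

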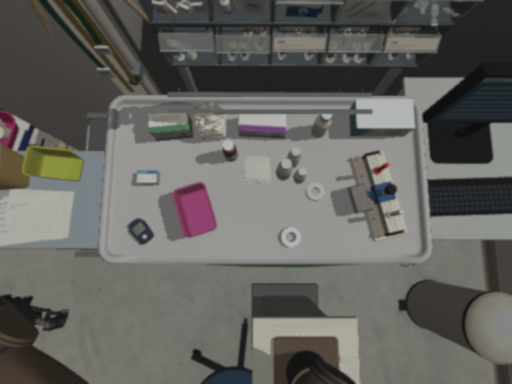

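View pics/side0.png

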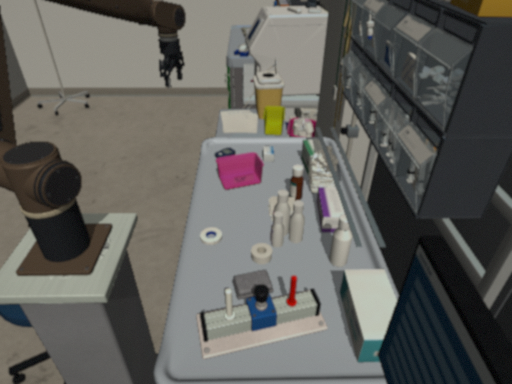

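The top view shows the rail at the right: red rod near (380,167), knob (390,188), white rod near (397,211), pink box at (195,210), heel pad to the left of the rail. The side view shows red rod (293,290), knob (261,292), white rod (229,303), box (240,170).

```bash
cat > m.py <<'E'
from h import *
for n in("top","side"):
    P=np.load(n+"P.npy");I=np.load(n+"I.npy").astype(int);r,g,b=I[...,0],I[...,1],I[...,2]
    ok=np.isfinite(P[...,2])&(P[...,2]>-.02)&(P[...,0]>.2)&(P[...,0]<.9)&(P[...,1]>-.5)&(P[...,1]<.6)
    def s(nm,m):
        m=m&ok;q=P[m]
        if len(q): print(n,nm,len(q),"med",np.median(q,0).round(4),"min",q.min(0).round(3),"max",q.max(0).round(3))
        return q
    red=s("red",(r>110)&(g<60)&(b<60)&(P[...,1]<0))
    for lo,hi in((.06,.09),(.09,.12),(.12,.15)): s(f"red{lo}",(r>110)&(g<60)&(b<60)&(P[...,1]<0)&(P[...,2]>lo)&(P[...,2]<hi))
    s("blue",(b>r+50)&(b>g+25)&(P[...,1]<-.0)&(P[...,0]<.62))
    s("knob",(r<60)&(g<60)&(b<60)&(P[...,1]<0)&(P[...,2]>.085)&(P[...,2]<.14))
    s("knobtop",(r<60)&(g<60)&(b<60)&(P[...,1]<0)&(P[...,2]>.11)&(P[...,2]<.14))
    s("caps",(r<60)&(g<60)&(b<60)&(P[...,1]<0)&(P[...,2]>.03)&(P[...,2]<.07))
    q=s("pink",(r>120)&(g<90)&(b>60)&(r-g>70)&(P[...,1]>0))
    if n=="top":
        q=q[q[:,2]>.06]; 
    print(cv2.minAreaRect(q[:,:2].astype(np.float32)))
    s("white",(P[...,2]>.09)&(r>130)&(b>110)&(P[...,1]<-.05)&(P[...,0]<.6))
    c=I.astype(np.uint8)
    cr=c[145:245,340:420] if n=="top" else c[260:360,185:335]
    cv2.imwrite(f"pics/{n}c.png",cv2.resize(cr[:,:,::-1],None,fx=5,fy=5,interpolation=2))
E
python3 m.py; python3 - <<'E'
import cv2,numpy as np
a=cv2.imread('pics/topc.png');b=cv2.imread('pics/sidec.png');b=cv2.resize(b,(400,267))
o=np.zeros((500,800,3),np.uint8);o[:,:400]=a;o[:267,400:]=b
cv2.imwrite('pics/both.png',o)
E
```

```text
top red 12 med [ 0.5928 -0.2226  0.0966] min [ 0.586 -0.226  0.053] max [ 0.6   -0.218  0.133]
top red0.06 1 med [ 0.5973 -0.2201  0.0659] min [ 0.597 -0.22   0.066] max [ 0.597 -0.22   0.066]
top red0.12 6 med [ 0.5928 -0.224   0.1312] min [ 0.588 -0.226  0.127] max [ 0.594 -0.221  0.133]
top blue 90 med [ 0.5113 -0.2369  0.0623] min [ 0.499 -0.267  0.058] max [ 0.548 -0.218  0.067]
top knob 461 med [ 0.7388 -0.3909  0.1153] min [ 0.512 -0.499  0.085] max [ 0.77  -0.227  0.14 ]
top knobtop 290 med [ 0.7387 -0.3823  0.1191] min [ 0.512 -0.499  0.11 ] max [ 0.77  -0.227  0.14 ]
top caps 262 med [ 0.7198 -0.2043  0.0458] min [ 0.395 -0.31   0.03 ] max [ 0.809 -0.145  0.07 ]
top pink 1046 med [0.4671 0.3355 0.0025] min [ 0.395  0.282 -0.005] max [0.538 0.389 0.079]
((0.3966594636440277, 0.32298582792282104), (0.00874241627752781, 0.0), 110.21578979492188)
top white 28 med [ 0.4598 -0.2579  0.133 ] min [ 0.451 -0.264  0.107] max [ 0.6   -0.224  0.136]
side red 154 med [ 0.5943 -0.232   0.089 ] min [ 0.586 -0.238  0.054] max [ 0.603 -0.22   0.136]
side red0.06 45 med [ 0.5948 -0.232   0.0
[... 250 characters left out ...]
  0.136]
side blue 549 med [ 0.5291 -0.2653  0.0618] min [ 0.497 -0.278  0.022] max [ 0.558 -0.221  0.091]
side knob 655 med [ 0.7398 -0.3918  0.1159] min [ 0.512 -0.451  0.086] max [ 0.741 -0.232  0.14 ]
side knobtop 432 med [ 0.7398 -0.391   0.1186] min [ 0.512 -0.451  0.11 ] max [ 0.741 -0.232  0.14 ]
side caps 496 med [ 0.7216 -0.2552  0.0538] min [ 0.399 -0.322  0.03 ] max [ 0.724 -0.161  0.07 ]
side pink 1151 med [0.4659 0.3028 0.0469] min [0.395 0.261 0.005] max [0.54  0.398 0.081]
((0.47003233432769775, 0.3298646807670593), (0.14682252705097198, 0.10583116114139557), 17.892433166503906)
side white 116 med [ 0.4602 -0.2641  0.1202] min [ 0.454 -0.267  0.091] max [ 0.599 -0.223  0.136]
```

View pics/both.png

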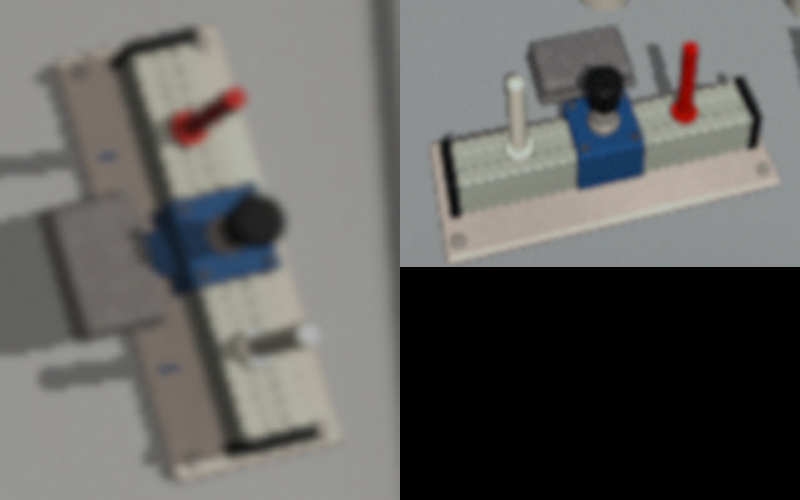

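Red rod about (0.594,-0.226), white rod (0.460,-0.259), so the knob is about (0.527,-0.242). The rail direction is 14.6° in the world and the tub centre is about (0.468,0.332). I'll close the fingers across the rail.

```bash
cat > plan.py <<'E'
# usage: plan.py x y z [yaw_y_deg]: shift/twist in tool axes
import sys
from h import *
from scipy.spatial.transform import Rotation as Ro
a=[float(v) for v in sys.argv[1:]]
s=ctrl.get_state();R=Ro.from_quat(s["tcp_rot"]).as_matrix()
d=(np.array(a[:3])-s["eef_pos"])@R*100
yaw=np.degrees(np.arctan2(R[1,1],R[0,1]))
tw=-((a[3]-yaw+90)%180-90) if len(a)>3 else 0
print("d cm",d.round(2),"twist",round(tw,1),"yaw",yaw.round(1),"tcp",s["eef_pos"].round(4),"t",s["time"],"F",s["contact_force"].round(1),"open",round(s["opening"],3),"ff",s["finger_force"])
E
python3 plan.py 0.594 -0.226 0.21 104.6; python3 -c "
from h import *
P=np.load('topP.npy')
q=P[(P[...,1]>-.15)&(P[...,1]<.5)&(P[...,0]>.35)&(P[...,0]<.62)&(P[...,2]>.085)]
for y in np.arange(-.15,.5,.05):
  k=q[(q[:,1]>=y)&(q[:,1]<y+.05)]
  if len(k): print(y.round(2),k[:,0].min().round(3),k[:,2].max().round(3))"
```

```text
d cm [-63.54 -69.33   2.13] twist -33.7 yaw 70.9 tcp [0.2208 0.6372 0.2301] t 0.1 F [ 0.4 -0.3 -0.6] open 1.002 ff 0.0
0.0 0.567 0.141
0.05 0.571 0.146
```

```bash
R='{"dx":-63.5,"dy":-69.3,"dz":0,"twist":-33.7}'; python3 -m pendant '[{"dx":-63.5,"dy":-69.3,"dz":0,"twist":-33.7},{"dx":-63.5,"dy":-69.3,"dz":0,"twist":-33.7},{"dx":-63.5,"dy":-69.3,"dz":0,"twist":-33.7},{"dx":-63.5,"dy":-69.3,"dz":0,"twist":-33.7},{"dx":-63.5,"dy":-69.3,"dz":0,"twist":-33.7},{"dx":-63.5,"dy":-69.3,"dz":0,"twist":-33.7},{"dx":-63.5,"dy":-69.3,"dz":0,"twist":-33.7},{"dx":-63.5,"dy":-69.3,"dz":0,"twist":-33.7},{"dx":-63.5,"dy":-69.3,"dz":0,"twist":-33.7},{"dx":-63.5,"dy":-69.3,"dz":0,"twist":-33.7}]' 100 40; python3 plan.py 0.594 -0.226 0.21 104.6
```

```text
time: 1.35
eef_pos: [0.4682, 0.0647, 0.2312]
tcp_rot: [-0.127, 0.992, 0.0, 0.0]
contact_force: [1.3, 1.8, 0.4]
opening: 0.998
finger_force: 0.0
d cm [ -4.87 -31.3    2.11] twist -0.0 yaw 104.6 tcp [0.4682 0.0647 0.2312] t 1.35 F [1.3 1.8 0.4] open 0.998 ff 0.0
```

```bash
python3 -m pendant '[{"dx":-4.9,"dy":-30,"dz":1},{"dx":-4.9,"dy":-30,"dz":1},{"dx":-4.9,"dy":-30,"dz":1},{"dx":-4.9,"dy":-30,"dz":1},{"dx":-4.9,"dy":-30,"dz":1},{"dx":-4.9,"dy":-30,"dz":1},{"dx":-4.9,"dy":-30,"dz":1},{"dx":-4.9,"dy":-30,"dz":1}]' ; python3 plan.py 0.594 -0.226 0.21 104.6
python3 - <<'E'
from h import *
c=cam("side");t=cam("top")
a=cv2.resize(c["img"][200:350,180:380],None,fx=2,fy=2);b=cv2.resize(t["img"][100:250,300:450],None,fx=2,fy=2)
cv2.imwrite("pics/above.png",np.hstack([a,b])[:,:,::-1])
E
```

```text
d cm [ -4.87 -31.3    2.11] twist -0.0 yaw 104.6 tcp [0.4682 0.0647 0.2312] t 1.35 F [1.3 1.8 0.4] open 0.998 ff 0.0$[0]: bad value
```

View pics/above.png

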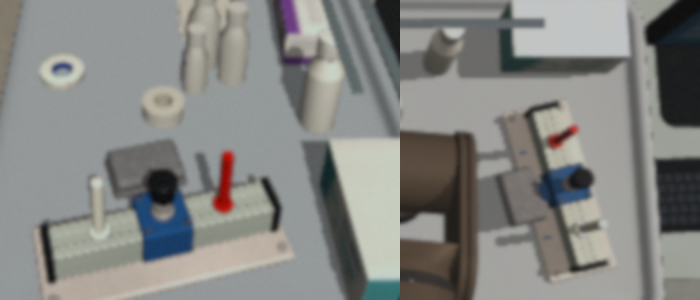

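The call was refused because the twist key was missing, so the arm has not moved. The picture shows the rail untouched.

```bash
python3 -m pendant '[{"dx":-4.9,"dy":-31,"dz":1,"twist":0},{"dx":-4.9,"dy":-31,"dz":1,"twist":0},{"dx":-4.9,"dy":-31,"dz":1,"twist":0},{"dx":-4.9,"dy":-31,"dz":1,"twist":0},{"dx":-4.9,"dy":-31,"dz":1,"twist":0},{"dx":-4.9,"dy":-31,"dz":1,"twist":0},{"dx":-4.9,"dy":-31,"dz":1,"twist":0}]' ; python3 plan.py 0.594 -0.226 0.21 104.6
```

```text
time: 2.33
eef_pos: [0.5932, -0.2201, 0.2205]
tcp_rot: [-0.127, 0.992, 0.001, -0.001]
contact_force: [0.5, 1.2, -0.8]
opening: 1.002
finger_force: 0.0
d cm [ 0.07 -0.59  1.05] twist -0.0 yaw 104.6 tcp [ 0.5932 -0.2201  0.2205] t 2.325 F [ 0.5  1.2 -0.8] open 1.002 ff 0.0
```

```bash
python3 -m pendant '[{"dx":0.1,"dy":-0.5,"dz":5,"twist":0},{"dx":0.1,"dy":-0.5,"dz":9,"twist":0},{"dx":0.1,"dy":-0.5,"dz":12,"twist":0},{"dx":0.1,"dy":-0.5,"dz":12.5,"twist":0},{"dx":0.1,"dy":-0.5,"dz":12.5,"twist":0}]' ; python3 plan.py 0.594 -0.226 0.095 104.6
python3 - <<'E'
from h import *
c=cam("side");t=cam("top")
a=cv2.resize(c["img"][230:350,180:340],None,fx=3,fy=3);b=cv2.resize(t["img"][130:250,340:420],None,fx=3,fy=3)
cv2.imwrite("pics/at.png",np.hstack([a,b])[:,:,::-1])
E
```

```text
time: 2.95
eef_pos: [0.5942, -0.2252, 0.0974]
tcp_rot: [-0.128, 0.992, -0.0, 0.0]
contact_force: [0.1, -0.3, 1.3]
opening: 0.999
finger_force: 0.0
d cm [ 0.04 -0.08  0.24] twist 0.1 yaw 104.7 tcp [ 0.5942 -0.2252  0.0974] t 2.95 F [ 0.1 -0.3  1.3] open 0.999 ff 0.0
```

View pics/at.png

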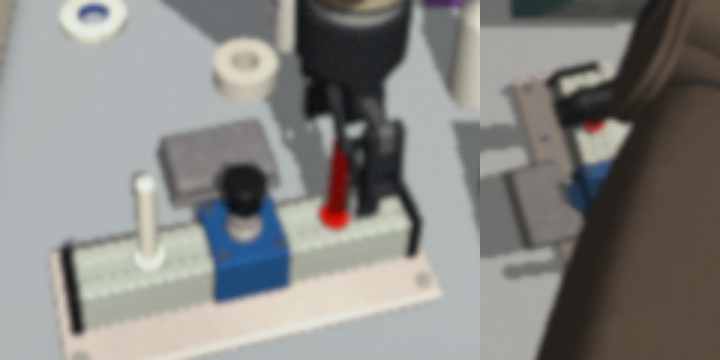

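```bash
python3 - <<'E'
from h import *
from scipy.spatial.transform import Rotation as Ro
c=cam("side");K=np.array(c["camera_matrix"]);R=Ro.from_quat(c["rotation"]).as_matrix() if np.array(c["rotation"]).size==4 else np.array(c["rotation"])
def pr(p):
    q=(np.array(p)-c["xyz"])@R; return ((K[0,0]*q[0]/-q[2]+K[0,2]-180)*3).round(),((-K[1,1]*q[1]/-q[2]+K[1,2]-230)*3).round()
s=ctrl.get_state();T=Ro.from_quat(s["tcp_rot"]).as_matrix();p=s["eef_pos"]
for k in(-.05,0,.05): print(k,pr(p+T[:,1]*k+[0,0,.013]),pr(p+T[:,1]*k+[0,0,.05]))
print("rod",pr([.594,-.226,.134]),pr([.594,-.226,.056]))
P=pts(c);I=c["img"].astype(int);r,g,b=I[...,0],I[...,1],I[...,2]
m=(r<70)&(P[...,2]>.09)&(P[...,2]<.16)&(P[...,0]>.56)&(P[...,0]<.66)&(P[...,1]<-.15)&(P[...,1]>-.31)
q=P[m]
for z in(.09,.11,.13):
  k=q[(q[:,2]>z)&(q[:,2]<z+.02)]; rel=(k-p)@T
  for sgn in(-1,1):
    e=rel[np.sign(rel[:,1])==sgn]
    if len(e): print(z,sgn,len(e),"toolx",e[:,0].min().round(3),e[:,0].max().round(3),"tooly",np.percentile(e[:,1],[0,50,100]).round(3))
E
```

```text
-0.05 (np.float64(364.0), np.float64(218.0)) (np.float64(369.0), np.float64(182.0))
0 (np.float64(338.0), np.float64(161.0)) (np.float64(341.0), np.float64(126.0))
0.05 (np.float64(314.0), np.float64(110.0)) (np.float64(317.0), np.float64(75.0))
rod (np.float64(339.0), np.float64(140.0)) (np.float64(332.0), np.float64(211.0))
0.11 -1 12 toolx -0.006 0.006 tooly [-0.056 -0.054 -0.004]
0.11 1 37 toolx -0.01 0.01 tooly [0.042 0.043 0.045]
0.13 -1 26 toolx -0.004 0.01 tooly [-0.057 -0.054 -0.044]
0.13 1 42 toolx -0.004 0.01 tooly [0.042 0.043 0.046]
```

Projected TCP and rod line up, so I'll close on the rod.

```bash
python3 -m pendant '[{"dx":0,"dy":0,"dz":0.2,"twist":0},{"dx":0,"dy":0,"dz":0.2,"twist":0},{"dx":0,"dy":0,"dz":0.2,"twist":0},{"dx":0,"dy":0,"dz":0.2,"twist":0},{"dx":0,"dy":0,"dz":0.2,"twist":0},{"dx":0,"dy":0,"dz":0.2,"twist":0},{"dx":0,"dy":0,"dz":0.2,"twist":0},{"dx":0,"dy":0,"dz":0.2,"twist":0}]' 0 50; python3 plan.py 0.594 -0.226 0.24 104.6
```

```text
time: 4.1
eef_pos: [0.5938, -0.2262, 0.0944]
tcp_rot: [-0.127, 0.992, -0.0, 0.0]
contact_force: [0.4, -0.1, 0.3]
opening: 0.15
finger_force: 48.6
d cm [-3.000e-02  1.000e-02 -1.456e+01] twist -0.0 yaw 104.6 tcp [ 0.5938 -0.2262  0.0944] t 4.1 F [ 0.4 -0.1  0.3] open 0.15 ff 48.604921102523804
```

```bash
python3 -m pendant '[{"dx":0,"dy":0,"dz":-1,"twist":0},{"dx":0,"dy":0,"dz":-2.5,"twist":0},{"dx":0,"dy":0,"dz":-4.5,"twist":0},{"dx":0,"dy":0,"dz":-7.5,"twist":0},{"dx":0,"dy":0,"dz":-11,"twist":0},{"dx":0,"dy":0,"dz":-14,"twist":0},{"dx":0,"dy":0,"dz":-15.5,"twist":0},{"dx":0,"dy":0,"dz":-15.5,"twist":0}]'; python3 plan.py 0.468 0.332 0.25 104.6
```

```text
time: 5.1
eef_pos: [0.5943, -0.2265, 0.2514]
tcp_rot: [-0.127, 0.992, -0.001, 0.001]
contact_force: [0.6, 0.6, -1.2]
opening: 0.145
finger_force: 48.6
d cm [-1.830e+00  5.723e+01  1.000e-02] twist -0.0 yaw 104.6 tcp [ 0.5943 -0.2265  0.2514] t 5.1 F [ 0.6  0.6 -1.2] open 0.145 ff 48.6378675699234
```

```bash
python3 -m pendant '[{"dx":-0.1,"dy":3,"dz":0,"twist":0},{"dx":-0.4,"dy":8.5,"dz":0,"twist":0},{"dx":-0.5,"dy":14.5,"dz":0,"twist":0},{"dx":-0.7,"dy":20.5,"dz":0,"twist":0},{"dx":-0.9,"dy":26.5,"dz":0,"twist":0},{"dx":-1,"dy":32.5,"dz":0,"twist":0},{"dx":-1.2,"dy":38.5,"dz":0,"twist":0},{"dx":-1.4,"dy":44.5,"dz":0,"twist":0},{"dx":-1.7,"dy":50.5,"dz":0,"twist":0},{"dx":-1.8,"dy":55.2,"dz":0,"twist":0}]'; python3 -m pendant '[{"dx":0,"dy":2,"dz":0,"twist":0},{"dx":0,"dy":2,"dz":0,"twist":0},{"dx":0,"dy":2,"dz":0,"twist":0}]'; python3 plan.py 0.468 0.332 0.088 104.6
python3 - <<'E'
from h import *
c=cam("side");t=cam("top")
a=cv2.resize(c["img"][60:210,180:330],None,fx=2.6,fy=2.6);b=cv2.resize(t["img"][140:290,120:270],None,fx=2.6,fy=2.6)
cv2.imwrite("pics/tub.png",np.hstack([a,b])[:,:,::-1])
E
```

```text
time: 6.35
eef_pos: [0.4706, 0.3144, 0.2474]
tcp_rot: [-0.127, 0.992, -0.0, -0.002]
contact_force: [-0.3, 0.1, 0.1]
opening: 0.147
finger_force: 48.8
time: 6.72
eef_pos: [0.4675, 0.3307, 0.2487]
tcp_rot: [-0.126, 0.992, -0.001, -0.0]
contact_force: [-0.6, -1.2, -0.8]
opening: 0.15
finger_force: 48.8
d cm [-0.1   0.13 16.07] twist -0.1 yaw 104.5 tcp [0.4675 0.3307 0.2487] t 6.725 F [-0.6 -1.2 -0.8] open 0.15 ff 48.8253253698349
```

View pics/tub.png

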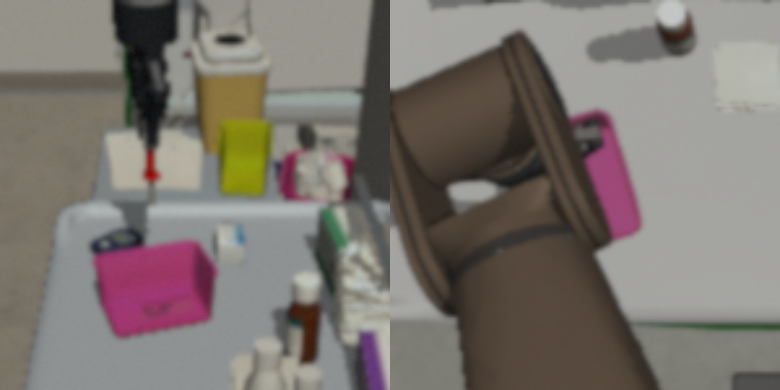

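```bash
python3 -m pendant '[{"dx":-0.1,"dy":0.1,"dz":3,"twist":0},{"dx":-0.1,"dy":0.1,"dz":8,"twist":0},{"dx":-0.1,"dy":0.1,"dz":12.5,"twist":0},{"dx":-0.1,"dy":0.1,"dz":15,"twist":0},{"dx":-0.1,"dy":0.1,"dz":16,"twist":0},{"dx":-0.1,"dy":0.1,"dz":16.2,"twist":0},{"dx":-0.1,"dy":0.1,"dz":16.2,"twist":0}]'; python3 plan.py 0.468 0.332 0.085 104.6
```

```text
time: 7.7
eef_pos: [0.4691, 0.3334, 0.0888]
tcp_rot: [-0.127, 0.992, 0.0, 0.001]
contact_force: [-0.5, 1.2, 0.8]
opening: 0.148
finger_force: 48.8
d cm [ 0.14 -0.11  0.38] twist -0.1 yaw 104.5 tcp [0.4691 0.3334 0.0888] t 7.7 F [-0.5  1.2  0.8] open 0.148 ff 48.82723689079285
```

```bash
python3 -m pendant '[{"dx":0,"dy":0,"dz":0.3,"twist":0},{"dx":0,"dy":0,"dz":0.3,"twist":0},{"dx":0,"dy":0,"dz":0.3,"twist":0}]'; python3 -m pendant '[{"dx":0,"dy":0,"dz":0,"twist":0},{"dx":0,"dy":0,"dz":0,"twist":0},{"dx":0,"dy":0,"dz":0,"twist":0},{"dx":0,"dy":0,"dz":0,"twist":0},{"dx":0,"dy":0,"dz":0,"twist":0},{"dx":0,"dy":0,"dz":-3,"twist":0},{"dx":0,"dy":0,"dz":-8,"twist":0},{"dx":0,"dy":0,"dz":-13,"twist":0},{"dx":0,"dy":0,"dz":-15,"twist":0},{"dx":0,"dy":0,"dz":-15,"twist":0}]' 100
python3 plan.py 0.527 -0.242 0.24 104.6
python3 - <<'E'
from h import *
c=cam("side");t=cam("top")
a=cv2.resize(c["img"][60:210,180:330],None,fx=2.6,fy=2.6);b=cv2.resize(t["img"][140:290,120:270],None,fx=2.6,fy=2.6)
cv2.imwrite("pics/tub2.png",np.hstack([a,b])[:,:,::-1])
E
```

```text
time: 8.07
eef_pos: [0.468, 0.3333, 0.0846]
tcp_rot: [-0.127, 0.992, 0.0, 0.0]
contact_force: [-0.3, 0.6, -0.8]
opening: 0.149
finger_force: 48.8
time: 9.32
eef_pos: [0.4685, 0.3334, 0.2356]
tcp_rot: [-0.127, 0.992, 0.0, 0.001]
contact_force: [-1.3, 0.4, -0.7]
opening: 1.0
finger_force: 0.0
d cm [  8.82 -57.16  -0.5 ] twist -0.0 yaw 104.6 tcp [0.4685 0.3334 0.2356] t 9.325 F [-1.3  0.4 -0.7] open 1.0 ff 0.0
```

View pics/tub2.png

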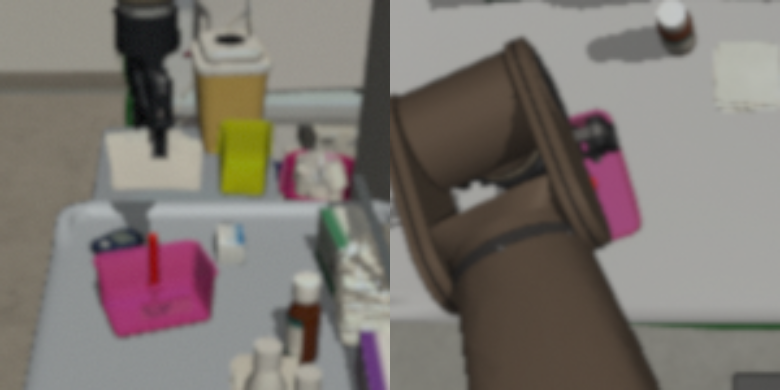

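The red rod stands upright in the pink box, at about (153,260) in the left half. Next is the knob.

```bash
python3 -m pendant '[{"dx":0.4,"dy":-3,"dz":0,"twist":0},{"dx":1.3,"dy":-9,"dz":0,"twist":0},{"dx":2.2,"dy":-15,"dz":0,"twist":0},{"dx":3.1,"dy":-21,"dz":0,"twist":0},{"dx":4,"dy":-27,"dz":0,"twist":0},{"dx":5,"dy":-33,"dz":0,"twist":0},{"dx":6,"dy":-39,"dz":0,"twist":0},{"dx":7,"dy":-45,"dz":0,"twist":0},{"dx":7.9,"dy":-51,"dz":0,"twist":0},{"dx":8.8,"dy":-56,"dz":0,"twist":0}]'; python3 -m pendant '[{"dx":0,"dy":-1.2,"dz":0,"twist":0},{"dx":0,"dy":-1.2,"dz":0,"twist":0},{"dx":0,"dy":-1.2,"dz":0,"twist":0}]'; python3 plan.py 0.527 -0.242 0.080 104.6
python3 - <<'E'
from h import *
P=pts(cam("side"));I=np.load("sideI.npy")
m=(P[...,2]>.088)&(P[...,2]<.12)&(np.hypot(P[...,0]-.527,P[...,1]+.242)<.03)
q=P[m];print(len(q))
for z in(.088,.096,.106,.114):
  k=q[(q[:,2]>=z)&(q[:,2]<z+.008)]
  if len(k): print(z,len(k),k[:,0].min().round(4),k[:,0].max().round(4),np.median(k[:,0]).round(4),k[:,1].min().round(4),k[:,1].max().round(4))
E
```

```text
time: 10.68
eef_pos: [0.5224, -0.2326, 0.231]
tcp_rot: [-0.126, 0.992, 0.002, -0.002]
contact_force: [0.4, -0.2, -0.4]
opening: 0.998
finger_force: 0.0
time: 11.05
eef_pos: [0.5264, -0.2409, 0.2332]
tcp_rot: [-0.128, 0.992, 0.001, -0.001]
contact_force: [-0.1, -0.5, -0.3]
opening: 0.998
finger_force: 0.0
d cm [-0.05 -0.15 15.32] twist 0.1 yaw 104.7 tcp [ 0.5264 -0.2409  0.2332] t 11.05 F [-0.1 -0.5 -0.3] open 0.998 ff 0.0
226
0.088 29 0.5165 0.5399 0.5289 -0.2563 -0.246
0.096 26 0.5165 0.5397 0.5278 -0.2564 -0.2474
0.106 28 0.5123 0.5412 0.5255 -0.2594 -0.2457
0.114 141 0.5123 0.5418 0.5271 -0.26 -0.2283
```

```bash
python3 -m pendant '[{"dx":0,"dy":-0.25,"dz":3,"twist":0},{"dx":0,"dy":-0.25,"dz":8,"twist":0},{"dx":0,"dy":-0.25,"dz":12,"twist":0},{"dx":0,"dy":-0.25,"dz":14.5,"twist":0},{"dx":0,"dy":-0.25,"dz":15.2,"twist":0},{"dx":0,"dy":-0.25,"dz":15.2,"twist":0},{"dx":0,"dy":-0.25,"dz":15.2,"twist":0}]'; python3 plan.py 0.527 -0.2435 0.080 104.6
```

```text
time: 11.98
eef_pos: [0.5284, -0.2453, 0.0842]
tcp_rot: [-0.127, 0.992, -0.001, 0.001]
contact_force: [0.5, 0.2, 0.6]
opening: 0.995
finger_force: 0.0
d cm [0.09 0.21 0.42] twist 0.0 yaw 104.6 tcp [ 0.5284 -0.2453  0.0842] t 11.975 F [0.5 0.2 0.6] open 0.995 ff 0.0
```

```bash
python3 -m pendant '[{"dx":0.1,"dy":0.1,"dz":0.2,"twist":0},{"dx":0.1,"dy":0.1,"dz":0.2,"twist":0},{"dx":0.1,"dy":0.1,"dz":0.2,"twist":0}]';  python3 -m pendant '[{"dx":0,"dy":0,"dz":0,"twist":0},{"dx":0,"dy":0,"dz":0,"twist":0},{"dx":0,"dy":0,"dz":0,"twist":0},{"dx":0,"dy":0,"dz":0,"twist":0},{"dx":0,"dy":0,"dz":0,"twist":0},{"dx":0,"dy":0,"dz":0,"twist":0},{"dx":0,"dy":0,"dz":0,"twist":0}]' 0 60; python3 plan.py 0.527 -0.2435 0.080 104.6
```

```text
time: 12.35
eef_pos: [0.5262, -0.2444, 0.0806]
tcp_rot: [-0.127, 0.992, -0.0, 0.0]
contact_force: [-0.1, 0.4, 0.2]
opening: 1.0
finger_force: 0.0
time: 13.22
eef_pos: [0.5259, -0.2435, 0.0807]
tcp_rot: [-0.127, 0.992, 0.001, -0.0]
contact_force: [-2.3, 4.2, 6.3]
opening: 0.344
finger_force: 58.8
d cm [-0.1  -0.03  0.07] twist -0.0 yaw 104.6 tcp [ 0.5259 -0.2435  0.0807] t 13.225 F [-2.3  4.2  6.3] open 0.344 ff 58.783187217777595
```

```bash
python3 -m pendant '[{"dx":0,"dy":0,"dz":-0.4,"twist":0},{"dx":0,"dy":0,"dz":-0.8,"twist":0},{"dx":0,"dy":0,"dz":-1.2,"twist":0},{"dx":0,"dy":0,"dz":-1.5,"twist":0},{"dx":0,"dy":0,"dz":-1.7,"twist":0},{"dx":0,"dy":0,"dz":-1.8,"twist":0},{"dx":0,"dy":0,"dz":-1.8,"twist":0}]'; python3 plan.py 0.527 -0.2435 0.080 104.6
python3 - <<'E'
from h import *
c=cam("side")
P=pts(c);m=(P[...,2]>.088)&(P[...,2]<.15)&(np.hypot(P[...,0]-.527,P[...,1]+.242)<.02)
print(P[m][:,2].max())
cv2.imwrite("pics/lift.png",cv2.resize(c["img"][240:340,190:330],None,fx=5,fy=5)[:,:,::-1])
E
```

```text
time: 14.1
eef_pos: [0.5255, -0.2436, 0.0978]
tcp_rot: [-0.127, 0.992, 0.001, -0.001]
contact_force: [-0.2, 5.9, -7.3]
opening: 0.342
finger_force: 59.6
d cm [-0.15 -0.03  1.78] twist -0.0 yaw 104.6 tcp [ 0.5255 -0.2436  0.0978] t 14.1 F [-0.2  5.9 -7.3] open 0.342 ff 59.648100942140445
0.14966305488363618
```

View pics/lift.png

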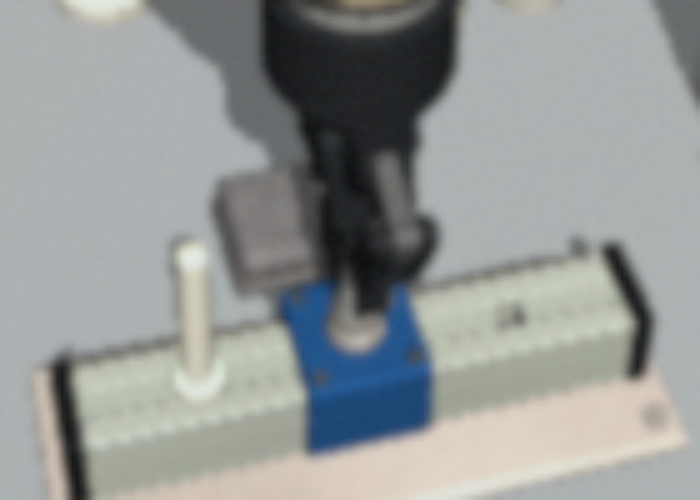

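The force is -7.3 N, so the plunger is up about 18 mm with the section still in the middle. The freed hole shows at about (510,315). Sliding 70 mm along -tool x.

```bash
python3 -m pendant '[{"dx":-0.3,"dy":0.05,"dz":0,"twist":0},{"dx":-1,"dy":0.05,"dz":0,"twist":0},{"dx":-2,"dy":0.05,"dz":0,"twist":0},{"dx":-3.2,"dy":0.05,"dz":0,"twist":0},{"dx":-4.4,"dy":0.05,"dz":0,"twist":0},{"dx":-5.6,"dy":0.05,"dz":0,"twist":0},{"dx":-6.5,"dy":0.05,"dz":0,"twist":0},{"dx":-7,"dy":0.05,"dz":0,"twist":0},{"dx":-7,"dy":0.05,"dz":0,"twist":0},{"dx":-7,"dy":0.05,"dz":0,"twist":0}]'; python3 plan.py 0.5255 -0.2436 0.0978 104.6
```

```text
time: 15.4
eef_pos: [0.5949, -0.2267, 0.0991]
tcp_rot: [-0.127, 0.992, -0.001, 0.002]
contact_force: [2.3, -1.2, -8.3]
opening: 0.341
finger_force: 59.7
d cm [7.15 0.11 0.11] twist -0.0 yaw 104.6 tcp [ 0.5949 -0.2267  0.0991] t 15.4 F [ 2.3 -1.2 -8.3] open 0.341 ff 59.7177428053692
```

```bash
python3 -m pendant '[{"dx":0,"dy":0,"dz":0.2,"twist":0},{"dx":0,"dy":0,"dz":0.4,"twist":0},{"dx":0,"dy":0,"dz":0.6,"twist":0},{"dx":0,"dy":0,"dz":0.6,"twist":0},{"dx":0,"dy":0,"dz":0.6,"twist":0}]'; python3 plan.py 0.5932 -0.226 0.0805 104.6
```

```text
time: 16.02
eef_pos: [0.594, -0.2267, 0.0926]
tcp_rot: [-0.127, 0.992, -0.001, 0.0]
contact_force: [1.8, -4.6, -7.2]
opening: 0.346
finger_force: 59.8
d cm [0.06 0.09 1.21] twist -0.0 yaw 104.6 tcp [ 0.594  -0.2267  0.0926] t 16.025 F [ 1.8 -4.6 -7.2] open 0.346 ff 59.815083865541965
```

```bash
python3 -m pendant '[{"dx":0.05,"dy":0,"dz":0.3,"twist":0},{"dx":0.05,"dy":0,"dz":0.6,"twist":0},{"dx":0.05,"dy":0,"dz":0.9,"twist":0},{"dx":0.05,"dy":0,"dz":1.15,"twist":0},{"dx":0.05,"dy":0,"dz":1.25,"twist":0},{"dx":0.05,"dy":0,"dz":1.25,"twist":0},{"dx":0.05,"dy":0,"dz":1.25,"twist":0},{"dx":0.05,"dy":0,"dz":1.25,"twist":0}]'; python3 plan.py 0.5932 -0.226 0.0805 104.6
python3 - <<'E'
from h import *
c=cam("side");t=cam("top")
a=cv2.resize(c["img"][130:350,180:340],None,fx=2.5,fy=2.5);b=cv2.resize(t["img"][130:250,120:280],(400,550))
cv2.imwrite("pics/end.png",np.hstack([a,b])[:,:,::-1])
P=pts(c);I=c["img"].astype(int);m=(I[...,2]>I[...,0]+50)&(I[...,2]>I[...,1]+25)&(P[...,0]>.48)&(P[...,0]<.66)&(P[...,1]<-.18)&(P[...,1]>-.29)&(P[...,2]>.02)&(P[...,2]<.07)
Q=np.load("sideP.npy");J=np.load("sideI.npy").astype(int);n=(J[...,2]>J[...,0]+50)&(J[...,2]>J[...,1]+25)&(Q[...,0]>.48)&(Q[...,0]<.66)&(Q[...,1]<-.18)&(Q[...,1]>-.29)&(Q[...,2]>.02)&(Q[...,2]<.07)
d=np.array([.968,.252]); p=P[m]; q=Q[n]; p=p[p[:,2]<.058]@np.eye(3)[:,:2]@d; q=q[q[:,2]<.058]@np.eye(3)[:,:2]@d
print([(np.percentile(p,k)-np.percentile(q,k)).round(4) for k in(2,50,98)])
E
```

```text
time: 17.02
eef_pos: [0.5937, -0.2268, 0.0808]
tcp_rot: [-0.127, 0.992, -0.001, 0.0]
contact_force: [1.2, -5.0, -0.5]
opening: 0.341
finger_force: 60.2
d cm [0.03 0.09 0.03] twist -0.0 yaw 104.6 tcp [ 0.5937 -0.2268  0.0808] t 17.025 F [ 1.2 -5.  -0.5] open 0.341 ff 60.220840953988954
[np.float64(0.07), np.float64(0.0691), np.float64(0.07)]
```

View pics/end.png

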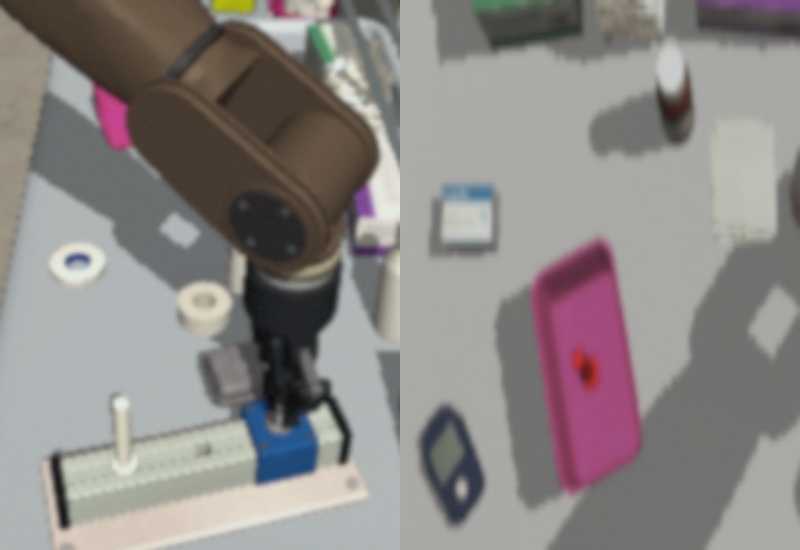

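The section has moved 70 mm, the red rod stands in the box and the white rod is in place. A small extra press will make sure the pin is home.

```bash
python3 -m pendant '[{"dx":0,"dy":-0.05,"dz":0.1,"twist":0},{"dx":0,"dy":-0.05,"dz":0.1,"twist":0},{"dx":0,"dy":-0.05,"dz":0.1,"twist":0},{"dx":0,"dy":-0.05,"dz":0.1,"twist":0}]'
```

```text
time: 17.62
eef_pos: [0.5939, -0.2269, 0.0807]
tcp_rot: [-0.127, 0.992, -0.0, 0.0]
contact_force: [-0.8, -2.9, 5.2]
opening: 0.34
finger_force: 60.6
```

The force now points up and z did not drop, so the pin is fully home.

```bash
python3 -c "
from plant import ctrl
print(ctrl.sign_off())"
```

```text
the job is handed in; nothing more can be done
None
```

The job is handed in, with no verdict shown: by my last readings the red rod stands released in the pink box, the section sits 70 mm along with its pin home in the freed hole, the gripper still holds the knob, and the white rod and box are in place.

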